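# Vent the drying cabinet and take out the board cassette

## Robot

A 6-joint arm with a two-finger parallel gripper is mounted at the origin on the work surface. World frame = base frame: x ahead of the robot, y to its left, z up, the work surface at z = 0. Lengths are in m, angles in rad, forces in N, time in s.
With the tool pointing down it reaches from about 0.275 to 0.85 m from the base axis. Payload 19 kg.
Tool frame: the origin (TCP) lies on the centre line of the jaws, within the pads' length; the fingertips stand 19 mm ahead of it and the grasp point (between the pads) is the TCP; z points along the fingers, y is the line along which they close (so a half turn about z gives the same grasp; the last joint's range is limited). The gripper opens to 85 mm and grips with 20 to 120 N. Pads are 22 mm wide; open, the fingers measure 114 mm over their backs; the gripper's body (76 mm by 85 mm) begins 54 mm behind the grasp point. The pads swing forward as they close: fully open they stand 13 mm farther back than shut.
Start: joints at [1.125, 0.15, 1.437, -0, 1.554, -0.134], TCP at [0.176, 0.547, 0.25] pointing down, gripper open.
Joint ranges: [-2.8, 2.8], [-0.68, 2.1], [0.12, 2.68], [-1.39, 4.53], [0.16, 2.79], [-2.81, 2.81]. Speed limits (rad/s): [1.89, 1.89, 2.22, 3.01, 3.01, 3.01].

## Interface

Orientations are given as a unit quaternion [w, x, y, z].
In Python, from bench import arm, eyes, job_done gives the robot as it stands (arm), with the cameras (eyes) and the job as plain functions.
- The arm moves only by the tool steer_hand, called after "Emit:" in YAML: its name, and indented under it one key for each argument. Schema: {"type":"object","properties":{"motion":{"type":"array","items":{"type":"object","properties":{"x":{"type":"number"},"y":{"type":"number"},"z":{"type":"number"},"wx":{"type":"number"},"wy":{"type":"number"},"wz":{"type":"number"}},"additionalProperties":false},"minItems":1,"maxItems":20},"aperture":{"type":"number"},"grip_force":{"type":"number"},"only":{"type":"string"},"quiet":{"type":"boolean"},"lines":{"type":"string"}},"required":["motion"],"additionalProperties":false}. motion is a list of rows, 1 to 20 of them, each an object with the fields x, y, z (the shift in m), wx, wy, wz (a rotation vector in rad); a field left out counts as zero; each row shifts and turns the commanded pose from where the row before left it, along the tool's axes as they then stand; what a row does not reach is not made up. A row lasts 1/8 s, in which the tool goes at most 0.0625 m and 0.188 rad, less where a joint would pass 70% of its speed; a pose out of reach is approached as far as the arm can. aperture is the opening from 0.0 (shut) to 1.0 (fully open), set as the call begins (left out keeps the last). The fingers move at their own pace and stop on an object; grip_force is the grip in N (left out, the last holds). Time passes only in rows, so rows that do not move let the fingers close. The tool returns the time, the measured TCP pose, the force, the opening and the grip force at its end. only (a regular expression) keeps the lines of the reply that match it, lines (a string "A,B") keeps lines A to B, and quiet returns only ok. Input that does not fit is refused with a message, and nothing moves.
- arm.observe(): the state, without advancing time (a new reading comes with each control period).
- eyes.capture(name): name is "scene" or "top"; returns a dict with "img" (400x640x3 uint8, red, green, blue), "camera_matrix" (3x3 intrinsics, pixels), "extrinsics" (4x4, takes a point from camera to world coordinates). Camera axes: x right, y down, z forward; pixel columns grow to the right and rows downward; lengths in m; the calibration is good to about 2 mm. A picture is of the moment at which its call begins. There is no depth.
- job_done(): hands the job in; it is judged then, once.
The state is a dict: "clock": time; "joint_positions": joint angles; "qvel": joint speeds; "tau": joint torques, N m; "ee_pos": TCP position; "orientation": TCP orientation; "ft_force": force on the tool from outside, world axes, zero at the start; "ft_torque": the same for the moment, N m; "width": opening from 0.0 (shut) to 1.0 (fully open); "gripper_force": force on a finger pad.
Only numpy, scipy, OpenCV 4.12 (cv2) and the standard library are available. Lean on these libraries where they do the work, as an engineer would, in place of code of your own. Each camera call takes 0.05 s, during which the arm holds its last target. There are 200 camera calls.

## Task

The small drying cabinet is still under vacuum: turn the red vent tap on its roof clockwise until it stops, and only then swing the door wide open by its handle, at least square to the cabinet, without jerking it. Lift the board cassette out of the pocket on the inside of the door and set it down gently, standing upright, in the orange tray. Leave the tap and the door open, do not tip or drop the cassette, and leave the bottle, screwdriver stand and phone alone.

Things in the scene. Friction and masses are not known exactly. Their poses are not given: they have to be found in the camera images.
- chamber: small vacuum drying cabinet, white frame with clear walls, roof and back, fixed, 170 deep (x) x 200 wide (y) x 225 high. Origin: centre of its underside; its front (the door side) faces its own -x; the roof is at z 225
- tap (a joint): red bar-shaped vent tap on the cabinet's roof, rad: 0 shut (starts 0 to 0.25), turns clockwise seen from above and grows to a stop at 1.571 (fully vented); light friction (0.05 N m), stays where it is left
- tap_grip (a point): point on the tap's vertical axis at the height to grip, 37 above the roof, 45 forward (-x) of the cabinet's centre; the bar is 42 long along this point's x, 14 thick along its y, its top is 7 above the point; the point turns with the tap
- door (a joint): front door, hinged on its right edge as the robot sees it (cabinet's -y side), rad: 0 closed, grows as it swings to the robot (counter-clockwise from above), stop 1.9. Panel 200 wide, 18 thick, 42 to 220 above the table. Stiff hinge (0.12 N m), stays where left. The vacuum's pull is not simulated, but opening before the tap is open breaks the seal
- door_hinge (a point): point on the vertical hinge line, at the right front edge of the door, half way up; turns with the door: its +y runs along the door from the hinge to the free edge, its +x is the inward normal (inner face at x 18)
- handle (a point): dark vertical round bar handle, 12 diameter, 35 out from the door's outer face, 170 from the hinge. Origin on the bar's axis, 185 above the table; the bar runs from 81 below it to 36 above, free at the top (two stays to the door 35 and 70 below the origin). Axes as door_hinge, turning with the door; can be pinched from above across its y
- rack_floor (a point): centre of the floor of the steel pocket on the inner face of the door, 105 above the table, 32 in from the inner face and 95 from the hinge; pocket 30 (x, door's normal) x 46 (y, along the door), its walls rise 20 above the floor; it swings with the door (axes as door_hinge)
- cassette: loose black board cassette with a yellow top and green boards on its broad sides, 24 (x) x 40 (y) x 90 high (z), 130 g. Origin: centre of its underside. Starts standing in the door's pocket, its axes parallel to the door's
- tray: shallow orange open parts tray fixed on the bench, outside 150 (x) x 130 (y) x 18 high, walls and floor 4 thick. Origin: centre of its underside
- bottle: bystander: white bottle with a steel cap, 60 diameter, 150 high, origin at the centre of its underside
- drivers: bystander: black stand 45 x 110 x 50 with five upright screwdrivers, 132 high in all, origin at the centre of its underside
- phone: bystander: phone lying flat, 72 x 146 x 9, origin at the centre of its underside

How it is judged:
On the way, in this order (a step that is already met when the one before it is completed fails the run):
1. the vent tap is turned open with the door still shut (value of joint tap above 1.4 rad and value of joint door below 0.05 rad), for 0.1 s.
2. the door is swung open with the fingers at its handle (door past 0.4 rad, grip point within 50 mm of the handle) (value of joint door above 0.4 rad and distance between the grasp point and handle below 0.05 m), for 0.02 s.
3. the door stands wide open, the cassette still in its pocket (value of joint door above 1.45 rad and distance between cassette and rack_floor below 0.02 m), for 0.2 s.
At the end, for the whole second after the job is handed in: The cassette stands upright (within 0.1 rad) and at rest on the floor of the orange tray, wholly inside its walls (its centre within 57 mm along the tray's x and 47 mm along its y of the tray's centre); the tap reads above 1.4 rad and the door above 1.45 rad (x of cassette in the frame of tray between -0.057 and 0.057 m and y of cassette in the frame of tray between -0.047 and 0.047 m and z of cassette in the frame of tray between 0 and 0.009 m and angle between cassette's own z axis and vertical below 0.1 rad and linear speed of cassette below 0.02 m/s and value of joint tap above 1.4 rad and value of joint door above 1.45 rad); the robot touches nothing.
It fails at once if the door is opened (over 0.06 rad) while the vent tap is still shut (below 1.4 rad) (value of joint door above 0.06 rad and value of joint tap below 1.4 rad).
It fails at once if the door is jerked (faster than 2.5 rad/s) (velocity of joint door above 2.5 rad/s).
It fails at once if the cassette is tipped over (more than 0.6 rad) (angle between cassette's own z axis and vertical above 0.6 rad).
It fails at once if the cassette is dropped (moves faster than 0.4 m/s, a fall of about 8 mm, out of the fingers) or pressed into the tray with over 40 N (contact force between cassette and tray above 40 N or (linear speed of cassette above 0.4 m/s and contact force between the fingers and cassette below 0.1 N)).
It fails at once if the bottle, screwdriver stand or phone is moved by more than 25 mm or tipped (0.4 rad) (distance of any of bottle, drivers, phone from where it was at the start of the episode above 0.025 m or angle between any of bottle, drivers, phone's own z axis and vertical above 0.4 rad).
It also fails if it takes over 70 s, if anything falls off the work surface, if the arm or the gripper's body presses on something with over 40 N, if the wrist force passes 120 N, or if a joint passes its speed limit or range.

## Working session

There is one attempt and no reset: what is moved stays moved. The work goes in short steps, Python scripts to look and compute and a tool call to move; the robot and the scene stay as the last step left them, time stands still between calls to the robot, and variables do not carry over. Pictures are saved under pics/ and viewed, at most 10 in all, crops included, and the job is handed in when it is done.

```bash
ls; mkdir -p pics
```

Run:
```python
from bench import arm, eyes, job_done
import cv2,json
o=arm.observe();print(o)
for n in("scene","top"):
    c=eyes.capture(n);cv2.imwrite(f"pics/{n}0.png",c["img"][...,::-1])
    print(n,c["camera_matrix"].tolist(),c["extrinsics"].round(4).tolist())
```

```text
bench.py
pics
{'clock': 0.0, 'joint_positions': array([ 1.12497333e+00,  1.50952210e-01,  1.43799826e+00,  1.34252594e-05,
        1.55383287e+00, -1.33978240e-01]), 'qvel': array([-0.00091122,  0.00163747,  0.00038959, -0.0009959 , -0.00010667,
       -0.00015562]), 'tau': array([-6.76486598e-03, -7.13064408e+01, -5.70838416e+01, -7.34048663e-04,
        8.96255777e-03, -9.55768627e-06]), 'ee_pos': array([0.1763238 , 0.54706164, 0.24971102]), 'orientation': array([-1.76614667e-04,  1.55291445e-01,  9.87868520e-01, -5.68582715e-04]), 'ft_force': array([0.28414487, 0.31069506, 0.21218211]), 'ft_torque': array([-0.0034066 ,  0.01848256, -0.00914822]), 'gripper_force': 0.0, 'width': 1.0006278191341536}
scene [[448.13760929992895, 0.0, 324.0988997610069], [0.0, 448.13760929992895, 195.8840962330671], [0.0, 0.0, 1.0]] [[0.9003, -0.2493, 0.3569, 0.1281], [-0.4352, -0.5343, 0.7246, -0.9468], [0.0101, -0.8077, -0.5895, 0.9478], [0.0, 0.0, 0.0, 1.0]]
top [[377.6765816594418, 0.0, 323.06292346245357], [0.0, 377.6765816594418, 207.40296445197347], [0.0, 0.0, 1.0]] [[-0.0017, -0.9896, 0.1438, 0.4494], [-0.9998, 0.0043, 0.0178, -0.038], [-0.0182, -0.1437, -0.9894, 1.3097], [0.0, 0.0, 0.0, 1.0]]
```

View pics/scene0.png

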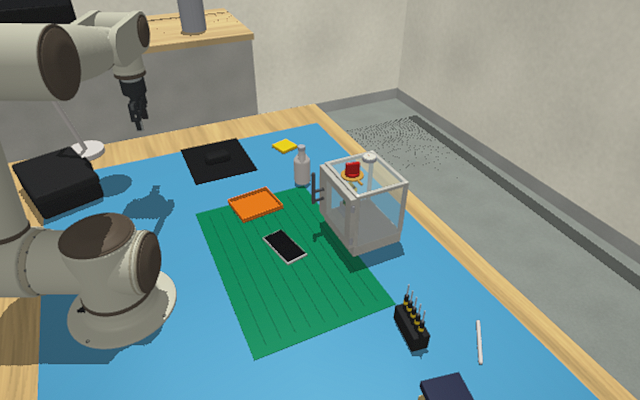

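View pics/top0.png

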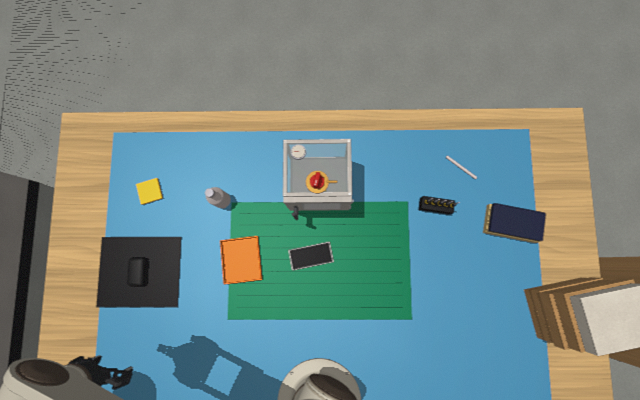

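The scene view shows the cabinet at about (363,205), red tap (352,170), handle (315,188), tray (255,204), phone (285,246), bottle (302,167) and drivers (411,325). In the top view the tap is at (317,181), handle (295,212), tray (241,260), phone (311,256) and bottle (217,198). I'll enlarge these.

Run:
```python
import cv2,numpy as np
t=cv2.imread("pics/top0.png");s=cv2.imread("pics/scene0.png")
cv2.imwrite("pics/c1.png",cv2.resize(t[130:290,200:360],None,fx=3.7,fy=3.7,interpolation=cv2.INTER_CUBIC))
cv2.imwrite("pics/c2.png",cv2.resize(s[130:270,220:420],None,fx=4,fy=4,interpolation=cv2.INTER_CUBIC))
```

```text
(no output)
```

View pics/c1.png

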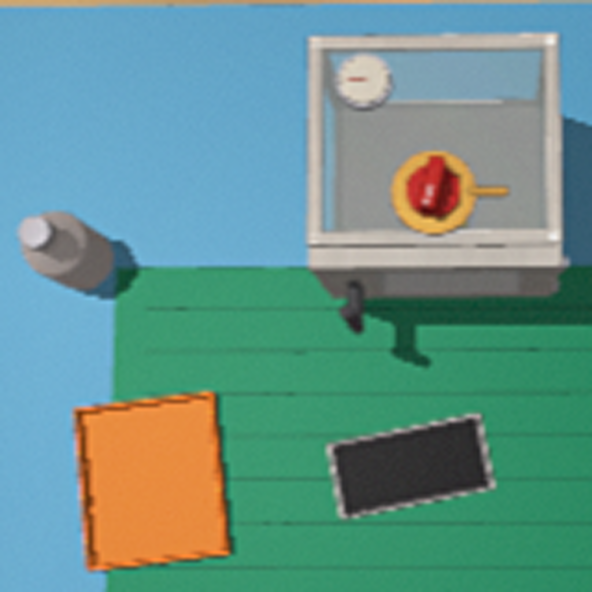

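View pics/c2.png

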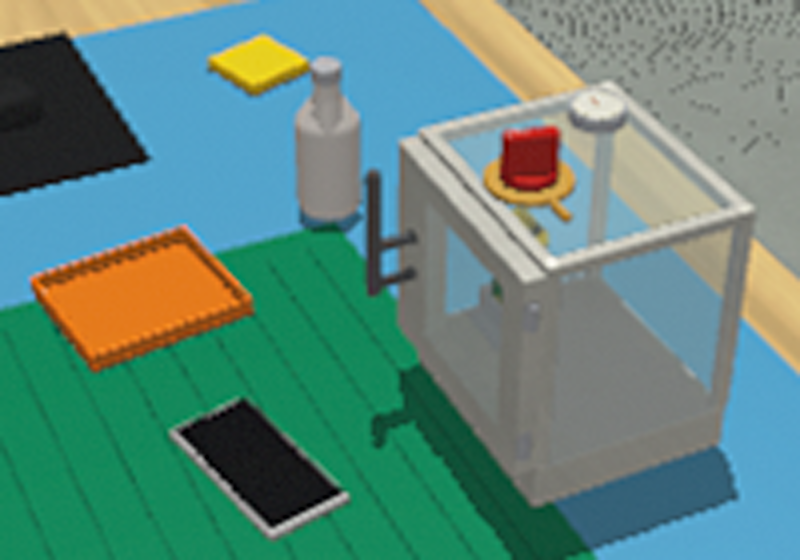

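Top crop: roof corners (309,37),(557,33),(562,238),(308,243); tap bar (438,158) to (430,210); tray rim (76,410),(213,393),(230,553),(92,570); handle top (353,286). Scene crop: handle top (374,175), tap top around (530,132).

Create h.py:
```python
import numpy as np
T=(np.array([[377.6766,0,323.063],[0,377.6766,207.403],[0,0,1]]),np.array([[-.0017,-.9896,.1438,.4494],[-.9998,.0043,.0178,-.038],[-.0182,-.1437,-.9894,1.3097]]))
S=(np.array([[448.1376,0,324.099],[0,448.1376,195.884],[0,0,1]]),np.array([[.9003,-.2493,.3569,.1281],[-.4352,-.5343,.7246,-.9468],[.0101,-.8077,-.5895,.9478]]))
def px(cam,uv,z):
    K,E=cam; r=E[:,:3]@np.linalg.solve(K,[*uv,1]); c=E[:,3]
    return (c+r*(z-c[2])/r[2])[:2].round(4)
def c1(u,v,z): return px(T,(200-.36+u/3.7,130-.36+v/3.7),z)
def c2(u,v,z): return px(S,(220-.37+u/4,130-.37+v/4),z)
```

Run:
```python
from h import *
print("roof",[c1(u,v,.225) for u,v in((309,37),(557,33),(562,238),(308,243))])
print("roof scene",[c2(u,v,.225) for u,v in((606,82),(753,210),(552,270),(422,132))])
print("door out",[c1(u,v,.22) for u,v in((309,268),(565,262))],c2(400,142,.22),c2(533,280,.22))
print("tap",c1(438,158,.269),c1(430,210,.269),"scene",c2(504,132,.269),c2(556,129,.269))
print("tray",[c1(u,v,.018) for u,v in((76,410),(213,393),(230,553),(92,570))],"scene",[c2(u,v,.018) for u,v in((33,280),(184,228),(252,298),(97,360))])
print("handle top",c1(353,286,.221),c2(374,174,.221))
print("bottle",c1(36,232,.15),c2(326,64,.15))
print("phone",[c1(u,v,.009) for u,v in((329,444),(479,415),(494,488),(344,518))])
```

```text
roof [array([0.8121, 0.1004]), array([ 0.8138, -0.0996]), array([ 0.6463, -0.1015]), array([0.6433, 0.0989])]
roof scene [array([0.8093, 0.101 ]), array([ 0.8124, -0.0997]), array([ 0.6461, -0.1022]), array([0.6433, 0.095 ])]
door out [array([0.6241, 0.0984]), array([ 0.6279, -0.1039])] [0.6254 0.0963] [ 0.6323 -0.101 ]
tap [ 0.7008 -0.0052] [0.6604 0.0009] scene [0.6652 0.0069] [ 0.7011 -0.0052]
tray [array([0.5241, 0.3384]), array([0.5395, 0.2113]), array([0.3936, 0.1924]), array([0.3785, 0.3183])] scene [array([0.3791, 0.3173]), array([0.5242, 0.3365]), array([0.5413, 0.213 ]), array([0.3957, 0.1884])]
handle top [0.6094 0.0634] [0.5884 0.063 ]
bottle [0.6673 0.3397] [0.6692 0.342 ]
phone [array([0.4925, 0.104 ]), array([ 0.519 , -0.0351]), array([ 0.4519, -0.0487]), array([0.4248, 0.0894])]
```

Add to h.py:
```python
from scipy.spatial.transform import Rotation as Ro
def plan(x,y,z,yaw):
    from bench import arm, eyes, job_done
    o=arm.observe(); q=o["orientation"]; R=Ro.from_quat([q[1],q[2],q[3],q[0]])
    g=Ro.from_matrix(np.column_stack([[np.sin(yaw),-np.cos(yaw),0],[np.cos(yaw),np.sin(yaw),0],[0,0,-1]]))
    d=np.array([x,y,z])-o["ee_pos"]; ry=R.as_matrix()[:,1]
    print("pos",o["ee_pos"].round(4),"yaw",np.arctan2(ry[1],ry[0]).round(3),"f",o["ft_force"].round(1),"tq",o["ft_torque"].round(2),"w",round(o["width"],3),"q6",o["joint_positions"][5].round(2))
    print("turn(rotvec)",(R.inv()*g).as_rotvec().round(4),"then shift",g.inv().apply(d).round(4),"| shift before turn",R.inv().apply(d).round(4))
```

```bash
python3 -c "
from h import *;plan(.6832,-.001,.33,1.38)"
```

```text
Traceback (most recent call last):
  File "h.py", line 13, in plan
    g=Ro.from_matrix(np.column_stack([[np.sin(yaw),-np.cos(yaw),0],[np.cos(yaw),np.sin(yaw),0],[0,0,-1]]))
  File "scipy/spatial/transform/_rotation.pyx", line 1143, in scipy.spatial.transform._rotation.Rotation.from_matrix
ValueError: Non-positive determinant (left-handed or null coordinate frame) in rotation matrix 0: [[ 0.98185353  0.18964083  0.        ]
 [-0.18964083  0.98185353  0.        ]
 [ 0.          0.         -1.        ]].
```

```bash
sed -i 's/\[np.sin(yaw),-np.cos(yaw),0\]/[-np.sin(yaw),np.cos(yaw),0]/' h.py
python3 -c "
from h import *;plan(.6832,-.001,.33,1.38)"
```

```text
pos [0.1763 0.5471 0.2497] yaw 1.259 f [-0.5 -0.5 -1.1] tq [ 0.   -0.02 -0.05] w 1.001 q6 -0.13
turn(rotvec) [-0.0011 -0.0002 -0.121 ] then shift [-0.6016 -0.442  -0.0803] | shift before turn [-0.6505 -0.3663 -0.08  ]
```

Emit:
steer_hand:
  motion:
    - {"z":-0.04,"wz":-0.121}
    - {"z":-0.04}
    - {"x":-0.043,"y":-0.0316}
    - {"x":-0.043,"y":-0.0316}
    - {"x":-0.043,"y":-0.0316}
    - {"x":-0.043,"y":-0.0316}
    - {"x":-0.043,"y":-0.0316}
    - {"x":-0.043,"y":-0.0316}
    - {"x":-0.043,"y":-0.0316}
    - {"x":-0.043,"y":-0.0316}
    - {"x":-0.043,"y":-0.0316}
    - {"x":-0.043,"y":-0.0316}
    - {"x":-0.043,"y":-0.0316}
    - {"x":-0.043,"y":-0.0316}
    - {"x":-0.043,"y":-0.0316}
    - {"x":-0.043,"y":-0.0316}
  aperture: 1.0
  grip_force: 40

```text
clock: 2.1
ee_pos: [0.6846, -0.0028, 0.3299]
orientation: [-0.0, 0.095, 0.995, 0.0]
ft_force: [-0.2, 0.3, 1.1]
width: 0.999
gripper_force: 0.0
```

```bash
python3 -c "
from h import *;plan(.6832,-.001,.33,1.38)"
```

```text
pos [ 0.6846 -0.0028  0.3299] yaw 1.38 f [-0.2  0.3  1.1] tq [0.02 0.02 0.03] w 0.999 q6 -1.5
turn(rotvec) [-0.     -0.0006 -0.0001] then shift [ 0.0017  0.0015 -0.0001] | shift before turn [ 0.0017  0.0015 -0.0001]
```

Emit:
steer_hand:
  motion:
    - {"x":0.001,"y":0.0015,"z":0.02}
    - {"z":0.024}
    - {"z":0.024}
    - {}

```text
clock: 2.6
ee_pos: [0.6823, 0.0004, 0.2602]
orientation: [-0.002, 0.095, 0.995, -0.0]
ft_force: [-0.0, -0.1, 1.0]
width: 0.997
gripper_force: 0.0
```

Emit:
steer_hand:
  motion:
    - {}
    - {}
    - {}
    - {}
    - {}
    - {}
  aperture: 0
  grip_force: 40

```text
clock: 3.35
ee_pos: [0.6831, -0.0006, 0.263]
orientation: [0.001, 0.096, 0.995, -0.001]
ft_force: [0.7, -7.9, 3.2]
width: 0.157
gripper_force: 42.5
```

```bash
python3 -c "
from h import *;plan(.6832,-.001,.262,.02)"
```

```text
pos [ 6.831e-01 -6.000e-04  2.630e-01] yaw 1.379 f [ 0.7 -7.9  3.2] tq [-1.09 -0.03  0.1 ] w 0.157 q6 -1.49
turn(rotvec) [-2.0000e-04  2.2000e-03  1.3591e+00] then shift [-0.0004  0.0001  0.001 ] | shift before turn [-0.0002 -0.0004  0.001 ]
```

Emit:
steer_hand:
  motion:
    - {"wz":0.1}
    - {"wz":0.15}
    - {"wz":0.15}
    - {"wz":0.15}
    - {"wz":0.15}
    - {"wz":0.15}
    - {"wz":0.15}
    - {"wz":0.15}
    - {"wz":0.1}
    - {"wz":0.08}
    - {}

```text
clock: 4.72
ee_pos: [0.6827, -0.0012, 0.263]
orientation: [0.001, 0.69, 0.724, -0.001]
ft_force: [-3.6, -11.2, 4.6]
width: 0.156
gripper_force: 42.6
```

```bash
python3 -c "
from h import *;plan(.6832,-.001,.262,.0)"
```

```text
pos [ 0.6827 -0.0012  0.263 ] yaw 0.047 f [ -3.6 -11.2   4.6] tq [-1.86  0.65 -0.05] w 0.156 q6 -0.16
turn(rotvec) [0.0001 0.0025 0.0472] then shift [0.0002 0.0005 0.001 ] | shift before turn [0.0002 0.0005 0.001 ]
```

Emit:
steer_hand:
  motion:
    - {"wz":0.02}
    - {"wz":0.02}
    - {"wz":0.01}
    - {}

```text
clock: 5.22
ee_pos: [0.6827, -0.0012, 0.2629]
orientation: [0.001, 0.708, 0.707, -0.001]
ft_force: [-4.8, -11.4, 4.1]
width: 0.154
gripper_force: 42.7
```

```bash
python3 -c "
from h import *;plan(.6832,-.001,.262,.0)"
```

```text
pos [ 0.6827 -0.0012  0.2629] yaw -0.001 f [ -4.8 -11.4   4.1] tq [-1.91  0.67  0.28] w 0.154 q6 -0.11
turn(rotvec) [-0.      0.0026 -0.0013] then shift [0.0002 0.0005 0.0009] | shift before turn [0.0002 0.0005 0.0009]
```

Torque has risen to 0.28 N m, so the tap is at its stop. Now I'll release it, rise, and look.

Emit:
steer_hand:
  motion:
    - {}
    - {}
    - {}
    - {"z":-0.03}
    - {"z":-0.04}
    - {"x":-0.05,"z":-0.04,"wz":0.18}
    - {"y":-0.06,"wz":0.18}
    - {"y":-0.06,"wz":0.18}
    - {}
  aperture: 1.0

```text
clock: 6.35
ee_pos: [0.5647, -0.0153, 0.3726]
orientation: [0.0, 0.871, 0.492, 0.001]
ft_force: [0.7, -0.7, 1.4]
width: 1.001
gripper_force: 0.0
```

Run:
```python
from h import *
import cv2
from bench import arm, eyes, job_done
plan(.59,.066,.28,-1.5708+.011)
t=eyes.capture("top")["img"][...,::-1];s=eyes.capture("scene")["img"][...,::-1]
a=cv2.resize(t[130:230,270:370],(400,400),interpolation=cv2.INTER_CUBIC);b=cv2.resize(s[140:240,300:400],(400,400),interpolation=cv2.INTER_CUBIC)
cv2.imwrite("pics/d1.png",np.hstack([a,b]))
```

```text
pos [ 0.5647 -0.0153  0.3726] yaw -0.542 f [ 0.7 -0.7  1.4] tq [-0.03 -0.03  0.01] w 1.001 q6 0.38
turn(rotvec) [ 8.0000e-04 -1.2000e-03  1.0178e+00] then shift [ 0.0262 -0.081   0.0926] | shift before turn [ 0.0826 -0.0204  0.0927]
```

View pics/d1.png

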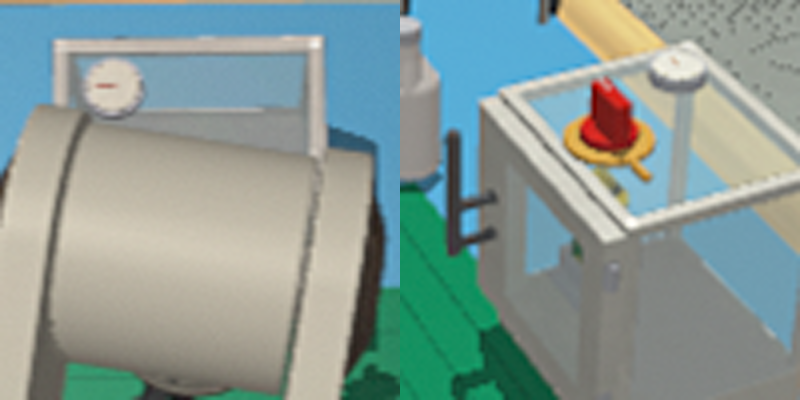

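The tap's bar now lies across the cabinet, and the door is still shut. In the right-hand crop the handle bar runs from (454,132) to (454,250). I'll check that against the predicted position.

Run:
```python
from h import *
f=lambda u,v:(300-.37+(u-400)/4,140-.37+v/4)
print(px(S,f(454,132),.221),px(S,f(454,252),.104))
K,E=S
for p in((.590,.0685,.221),(.590,.0685,.104),(.59,.064,.221)):
    c=K@(E[:,:3].T@(np.array(p)-E[:,3])); print(p,((c[:2]/c[2])-[299.63,139.63])*4+[400,0])
```

```text
[0.5895 0.0654] [0.5923 0.0727]
(0.59, 0.0685, 0.221) [452.89229978 129.80340317]
(0.59, 0.0685, 0.104) [453.59642398 255.67593114]
(0.59, 0.064, 0.221) [455.42966524 132.8202088 ]
```

Emit:
steer_hand:
  motion:
    - {"wz":0.17}
    - {"wz":0.17}
    - {"wz":0.17}
    - {"wz":0.17}
    - {"wz":0.17}
    - {"wz":0.168}
    - {"x":0.013,"y":-0.041,"z":0.03}
    - {"x":0.013,"y":-0.041,"z":0.04}
    - {"z":0.03}
    - {}

```text
clock: 7.7
ee_pos: [0.5928, 0.0659, 0.2689]
orientation: [0.0, 1.0, 0.007, -0.002]
ft_force: [0.3, -0.9, 0.4]
width: 1.0
gripper_force: 0.0
```

```bash
python3 -c "
from h import *;plan(.59,.067,.195,-1.56)"
```

```text
pos [0.5928 0.0659 0.2689] yaw -1.557 f [ 0.3 -0.9  0.4] tq [ 0.01  0.05 -0.  ] w 1.0 q6 1.54
turn(rotvec) [0.     0.0045 0.0034] then shift [-0.0028 -0.0011  0.0739] | shift before turn [-0.0025 -0.0011  0.0739]
```

Emit:
steer_hand:
  motion:
    - {"x":-0.0025,"y":-0.001,"z":0.025}
    - {"z":0.025}
    - {"z":0.024}
    - {}

```text
clock: 8.2
ee_pos: [0.5905, 0.0661, 0.1973]
orientation: [0.0, 1.0, 0.006, -0.001]
ft_force: [0.6, 0.2, 1.2]
width: 1.002
gripper_force: 0.0
```

Emit:
steer_hand:
  motion:
    - {}
    - {}
    - {}
    - {}
    - {}
    - {}
  aperture: 0
  grip_force: 40

```text
clock: 8.95
ee_pos: [0.59, 0.0686, 0.1979]
orientation: [-0.002, 1.0, 0.007, 0.0]
ft_force: [-3.7, 16.5, 4.7]
width: 0.128
gripper_force: 41.0
```

```bash
python3 -c "
from h import *;plan(.59,.067,.195,-1.56)"
```

```text
pos [0.59   0.0686 0.1979] yaw -1.557 f [-3.7 16.5  4.7] tq [2.41 0.44 0.05] w 0.128 q6 1.54
turn(rotvec) [-0.003  -0.0003  0.0033] then shift [0.     0.0016 0.0029] | shift before turn [0.     0.0016 0.0029]
```

Emit:
steer_hand:
  motion:
    - {"y":-0.002}
    - {"x":-0.0085,"y":0.002,"wz":-0.05}
    - {"x":-0.0085,"y":0.002,"wz":-0.05}
    - {"x":-0.0168,"y":0.0043,"wz":-0.1}
    - {"x":-0.0168,"y":0.0043,"wz":-0.1}
    - {"x":-0.0168,"y":0.0043,"wz":-0.1}
    - {"x":-0.0168,"y":0.0043,"wz":-0.1}
    - {}

```text
clock: 9.95
ee_pos: [0.5121, 0.0305, 0.1979]
orientation: [-0.001, 0.967, 0.254, -0.0]
ft_force: [-7.6, 9.3, 7.2]
width: 0.129
gripper_force: 41.2
```

Add to h.py:
```python
def arc(th,z=.198,h=(.627,-.1012)):
    a=.011+th; c,s=np.cos(a),np.sin(a)
    plan(h[0]-.035*c-.17*s,h[1]-.035*s+.17*c,z,-np.pi/2+a)
```

```bash
python3 -c "
from h import *;arc(.5);arc(1.1)"
```

```text
pos [0.5121 0.0305 0.1979] yaw -1.056 f [-7.6  9.3  7.2] tq [1.27 1.15 0.08] w 0.129 q6 0.96
turn(rotvec) [-0.0013  0.0001  0.0033] then shift [ 0.0008  0.001  -0.0001] | shift before turn [ 0.0008  0.0011 -0.0001]
pos [0.5121 0.0305 0.1979] yaw -1.056 f [-7.6  9.3  7.2] tq [1.27 1.15 0.08] w 0.129 q6 0.96
turn(rotvec) [-1.300e-03 -3.000e-04 -5.967e-01] then shift [-1.02e-01 -8.60e-03 -1.00e-04] | shift before turn [-0.0892  0.0502 -0.0002]
```

Emit:
steer_hand:
  motion:
    - {"x":-0.0085,"y":0.002,"wz":-0.05}
    - {"x":-0.0168,"y":0.0043,"wz":-0.1}
    - {"x":-0.0168,"y":0.0043,"wz":-0.1}
    - {"x":-0.0168,"y":0.0043,"wz":-0.1}
    - {"x":-0.0168,"y":0.0043,"wz":-0.1}
    - {"x":-0.0168,"y":0.0043,"wz":-0.1}
    - {}

```text
clock: 10.82
ee_pos: [0.4597, -0.0488, 0.1978]
orientation: [-0.001, 0.862, 0.507, -0.001]
ft_force: [-20.0, 6.6, 14.5]
width: 0.131
gripper_force: 42.3
```

```bash
python3 -c "
from h import *;arc(1.05)"
```

```text
pos [ 0.4597 -0.0488  0.1978] yaw -0.507 f [-20.    6.6  14.5] tq [0.92 2.9  0.09] w 0.131 q6 0.23
turn(rotvec) [-0.0029  0.001   0.0027] then shift [ 0.0009  0.0016 -0.0002] | shift before turn [ 0.0009  0.0016 -0.0002]
```

Emit:
steer_hand:
  motion:
    - {"x":-0.0085,"y":0.002,"wz":-0.05}
    - {"x":-0.0168,"y":0.0043,"wz":-0.1}
    - {"x":-0.0168,"y":0.0043,"wz":-0.1}
    - {"x":-0.0168,"y":0.0043,"wz":-0.1}
    - {"x":-0.0168,"y":0.0043,"wz":-0.1}
    - {"x":-0.0168,"y":0.0043,"wz":-0.1}
    - {"x":-0.0085,"y":0.002,"wz":-0.05}
    - {}
    - {}

```text
clock: 11.95
ee_pos: [0.4594, -0.1521, 0.1978]
orientation: [-0.0, 0.674, 0.739, -0.002]
ft_force: [-18.0, -5.9, 10.8]
width: 0.124
gripper_force: 42.0
```

```bash
python3 -c "
from h import *;arc(1.65)"
```

```text
pos [ 0.4594 -0.1521  0.1978] yaw 0.091 f [-18.   -5.9  10.8] tq [-0.72  2.74  0.11] w 0.124 q6 -0.57
turn(rotvec) [-0.0031  0.0015  0.0011] then shift [ 0.0006  0.0015 -0.0002] | shift before turn [ 0.0006  0.0015 -0.0002]
```

Emit:
steer_hand:
  motion:
    - {"y":-0.0015}
    - {}

```text
clock: 12.2
ee_pos: [0.4591, -0.1515, 0.1978]
orientation: [0.0, 0.674, 0.739, -0.0]
ft_force: [-4.8, -2.0, 7.1]
width: 0.129
gripper_force: 41.3
```

Emit:
steer_hand:
  motion:
    - {}
    - {}
    - {}
    - {}
    - {"z":-0.03}
    - {"z":-0.04}
    - {"z":-0.05}
    - {}
  aperture: 1.0

```text
clock: 13.2
ee_pos: [0.46, -0.1517, 0.3209]
orientation: [0.003, 0.674, 0.739, 0.001]
ft_force: [0.6, 0.3, -0.2]
width: 1.001
gripper_force: 0.0
```

Run:
```python
from h import *
import cv2
from bench import arm, eyes, job_done
plan(.528,-.06,.27,.09)
t=eyes.capture("top")["img"][...,::-1];s=eyes.capture("scene")["img"][...,::-1]
a=cv2.resize(t[150:290,260:400],(400,400),interpolation=cv2.INTER_CUBIC);b=cv2.resize(s[150:290,260:400],(400,400),interpolation=cv2.INTER_CUBIC)
cv2.imwrite("pics/e1.png",np.hstack([a,b]))
```

```text
pos [ 0.46   -0.1517  0.3209] yaw 0.092 f [ 0.6  0.3 -0.2] tq [-0.04  0.01 -0.03] w 1.001 q6 -0.57
turn(rotvec) [0.0046 0.0031 0.0021] then shift [0.0852 0.076  0.0509] | shift before turn [0.0852 0.0759 0.051 ]
```

View pics/e1.png

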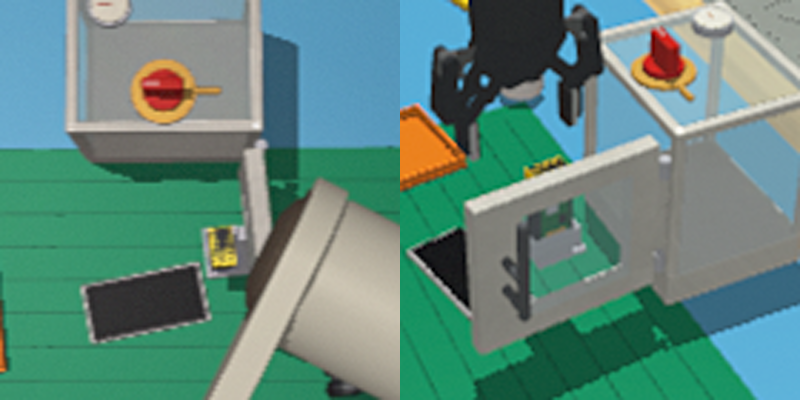

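The door stands wide open with the cassette in its pocket. Its yellow top is centred at about (223,248) in the left crop, spanning (210–236, 226–271).

Run:
```python
from h import *
for u,v in((223,248),(221,227),(225,270)): print(px(T,(259.67+u/2.857,149.67+v/2.857),.195))
```

```text
[ 0.5246 -0.061 ]
[ 0.5463 -0.0591]
[ 0.502  -0.0629]
```

Emit:
steer_hand:
  motion:
    - {"x":0.042,"y":0.037}
    - {"x":0.0425,"y":0.0375,"z":0.03}
    - {"z":0.02}
    - {}

```text
clock: 13.8
ee_pos: [0.5241, -0.0609, 0.2657]
orientation: [-0.002, 0.673, 0.739, -0.001]
ft_force: [-0.6, 0.1, 0.8]
width: 1.001
gripper_force: 0.0
```

```bash
python3 -c "
from h import *;plan(.527,-.0605,.178,.09)"
```

```text
pos [ 0.5241 -0.0609  0.2657] yaw 0.093 f [-0.6  0.1  0.8] tq [ 0.01  0.02 -0.05] w 1.001 q6 -0.35
turn(rotvec) [-0.0042 -0.0014  0.003 ] then shift [0.0001 0.0029 0.0877] | shift before turn [-0.      0.0033  0.0877]
```

Emit:
steer_hand:
  motion:
    - {"y":0.002,"z":0.025}
    - {"z":0.025}
    - {"z":0.02}
    - {"z":0.017}
    - {}

```text
clock: 14.42
ee_pos: [0.5263, -0.0616, 0.1805]
orientation: [-0.001, 0.674, 0.739, -0.0]
ft_force: [0.4, 0.2, 0.0]
width: 1.004
gripper_force: 0.0
```

Emit:
steer_hand:
  motion:
    - {}
    - {}
    - {}
    - {}
    - {}
  aperture: 0
  grip_force: 35

```text
clock: 15.05
ee_pos: [0.527, -0.0613, 0.1818]
orientation: [0.0, 0.674, 0.739, 0.0]
ft_force: [-1.5, 0.0, 6.4]
width: 0.463
gripper_force: 37.1
```

```bash
python3 -c "
from h import *;plan(.459,.265,.28,.12)"
```

```text
pos [ 0.527  -0.0613  0.1818] yaw 0.092 f [-1.5  0.   6.4] tq [0.08 0.19 0.03] w 0.463 q6 -0.35
turn(rotvec) [ 0.0009  0.0004 -0.028 ] then shift [ 0.3321 -0.0284 -0.0982] | shift before turn [ 0.3312 -0.0376 -0.0984]
```

Emit:
steer_hand:
  motion:
    - {"z":-0.01}
    - {"z":-0.02}
    - {"z":-0.03}
    - {"z":-0.03}
    - {"x":0.02,"y":-0.002}
    - {"x":0.04,"y":-0.0046}
    - {"x":0.045,"y":-0.005}
    - {"x":0.045,"y":-0.005}
    - {"x":0.045,"y":-0.005}
    - {"x":0.045,"y":-0.005}
    - {"x":0.045,"y":-0.005}
    - {"x":0.03,"y":-0.004}
    - {"x":0.016,"y":-0.002}
    - {}

```text
clock: 16.8
ee_pos: [0.4584, 0.2656, 0.2706]
orientation: [-0.0, 0.673, 0.739, -0.0]
ft_force: [0.3, 0.2, -1.7]
width: 0.467
gripper_force: 36.3
```

```bash
python3 -c "
from h import *;plan(.459,.265,.08,.12)"
```

```text
pos [0.4584 0.2656 0.2706] yaw 0.093 f [ 0.3  0.2 -1.7] tq [-0.06 -0.    0.02] w 0.467 q6 0.29
turn(rotvec) [-0.0009  0.0004 -0.0265] then shift [-0.0006  0.0006  0.1906] | shift before turn [-0.0005  0.0007  0.1906]
```

Emit:
steer_hand:
  motion:
    - {"z":0.02}
    - {"z":0.04}
    - {"z":0.04}
    - {"z":0.04}
    - {"z":0.025}
    - {"z":0.01}
    - {}

```text
clock: 17.68
ee_pos: [0.4591, 0.2644, 0.0962]
orientation: [-0.0, 0.674, 0.739, -0.0]
ft_force: [0.4, -0.2, -0.5]
width: 0.462
gripper_force: 36.3
```

Run:
```python
from h import *
import cv2
from bench import arm, eyes, job_done
plan(.459,.265,.081,.09)
t=eyes.capture("top")["img"][...,::-1];s=eyes.capture("scene")["img"][...,::-1]
a=cv2.resize(t[190:310,190:310],(400,400),interpolation=cv2.INTER_CUBIC);b=cv2.resize(s[120:240,200:320],(400,400),interpolation=cv2.INTER_CUBIC)
cv2.imwrite("pics/f1.png",np.hstack([a,b]))
```

```text
pos [0.4591 0.2644 0.0962] yaw 0.091 f [ 0.4 -0.2 -0.5] tq [-0.03 -0.   -0.  ] w 0.462 q6 0.29
turn(rotvec) [-0.0005  0.0003  0.0014] then shift [ 0.0006 -0.      0.0152] | shift before turn [ 0.0007 -0.      0.0152]
```

View pics/f1.png

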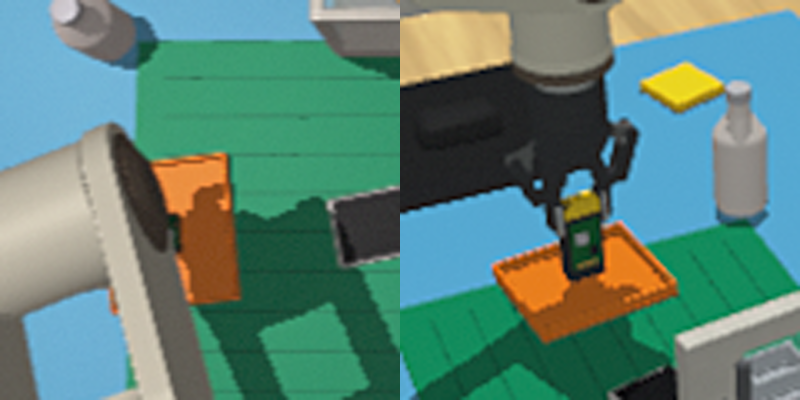

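The right crop shows the cassette upright in the fingers, its foot at about (583,278), over the middle of the tray (tray spans 495–678). I'll lower it gently, checking the force.

Emit:
steer_hand:
  motion:
    - {"z":0.006}
    - {"z":0.004}
    - {"z":0.002}
    - {}

```text
clock: 18.27
ee_pos: [0.4589, 0.2648, 0.084]
orientation: [-0.0, 0.674, 0.739, -0.0]
ft_force: [0.3, -0.9, -1.4]
width: 0.461
gripper_force: 36.3
```

Emit:
steer_hand:
  motion:
    - {"z":0.001}
    - {"z":0.001}
    - {}

```text
clock: 18.65
ee_pos: [0.4589, 0.2648, 0.0821]
orientation: [0.0, 0.674, 0.739, -0.0]
ft_force: [-0.8, -0.3, -1.9]
width: 0.461
gripper_force: 36.3
```

Emit:
steer_hand:
  motion:
    - {"z":0.001}
    - {}
  only: "pos|force"

```text
ee_pos: [0.4589, 0.2648, 0.081]
ft_force: [-0.8, -0.7, -1.0]
gripper_force: 36.3
```

Emit:
steer_hand:
  motion:
    - {"z":0.001}
    - {}
  only: "pos|force"

```text
ee_pos: [0.459, 0.2649, 0.0809]
ft_force: [-3.8, -1.9, 9.8]
gripper_force: 37.9
```

It's in contact at 10 N. Now I'll release in two stages and retreat.

Emit:
steer_hand:
  motion:
    - {"z":-0.0004}
    - {}
    - {}
  aperture: 0.6

```text
clock: 19.52
ee_pos: [0.4589, 0.2648, 0.0804]
orientation: [0.0, 0.674, 0.739, -0.0]
ft_force: [0.5, 0.2, -1.1]
width: 0.601
gripper_force: 0.0
```

Emit:
steer_hand:
  motion:
    - {}
    - {}
    - {}
    - {"z":-0.02}
    - {"z":-0.04}
    - {"z":-0.05}
    - {"z":-0.05}
    - {"x":-0.05,"y":-0.03,"z":-0.04}
    - {"x":-0.05,"y":-0.03}
    - {"x":-0.05,"y":-0.03}
    - {}
  aperture: 1.0

```text
clock: 20.9
ee_pos: [0.385, 0.111, 0.2764]
orientation: [0.001, 0.675, 0.738, 0.0]
ft_force: [0.0, -0.0, 0.7]
width: 0.998
gripper_force: 0.0
```

Run:
```python
from h import *
import cv2
from bench import arm, eyes, job_done
t=eyes.capture("top")["img"][...,::-1];s=eyes.capture("scene")["img"][...,::-1]
a=cv2.resize(t[130:290,200:360],(400,400),interpolation=cv2.INTER_CUBIC);b=cv2.resize(s[130:270,240:380],(400,400),interpolation=cv2.INTER_CUBIC)
cv2.imwrite("pics/g1.png",np.hstack([a,b]))
```

```text
(no output)
```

View pics/g1.png

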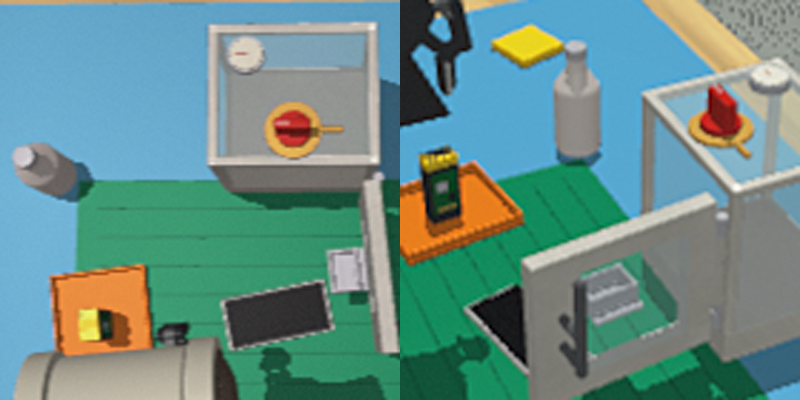

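The cassette stands upright in the tray, at (95,323) in the left crop and (442,195) in the right. The pocket is empty, the door and tap are open, and the bystanders haven't moved. Handing in.

```bash
python3 -c "
from bench import arm, eyes, job_done;print(job_done())"
```

```text
the job is handed in; nothing more can be done
None
```

The job is handed in at about 21 s of the 70 s allowed (no verdict was returned): tap turned to its stop, door open to about 1.65 rad, cassette standing upright in the orange tray, and the bottle, phone and screwdriver stand not touched.

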